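Park the pulled fuse carrier in the lockout bay

TASK

The fuse has been pulled for repairs: with the fingertips, gently push the ceramic fuse carrier along the ledge and through the narrow gap between the two teak blocks, until it lies wholly behind them in the lockout bay. Then push the steel bolt's knob to slide the bolt right across the gap, onto the other block, so that the carrier cannot come back out. Do not pinch, lift, tip or ram the carrier, and leave the other things on the ledge where they lie.

Things in the scene. Friction and masses are not known exactly. Their poses are not given: they have to be found in the camera images.
- carrier: Loose white ceramic fuse carrier, 0.16 kg. Box body 56 long (its x) x 44 wide (its y) x 24 mm high, flat upright sides; a grip rib 34 x 16 mm on top reaches up to 46 mm. Origin: centre of its underside. It starts on the robot's side of the gap, its x axis within 0.4 rad of the bay's x axis, up to 40 mm off the gap's centre line.
- bay: Fixed teak bay. Origin: at ledge level, mid-gap between its two blocks; x points through the gap away from the robot, y left. Gap 49 mm wide (y -24.5 to 24.5). Blocks 22 mm deep (x -11 to 11), 36 mm high, ends at the gap half round (radius 11); left one reaches to y 125.5, right one to y -69.5. No floor of its own: the ledge runs through.
- bay_home (a point): Point at ledge level on the centre line of the channel behind the blocks, at x = 50 mm in the bay's frame. The channel is 54 mm wide between 14 mm high teak strips and runs from x = 21 to a stop strip at x = 95 mm. The carrier is wholly behind the blocks once its centre is 39 mm or more past the bay's origin.
- bolt (a joint): Flat steel bolt 14 x 82 x 8 mm, at heights 36 to 44 mm, sliding along the top of the left block towards the right one (the bay's -y). Value in m: 0 fully open, 0.085 fully shut (end stop); starts at 0 to 0.012. Its leading end is at y = 38 mm minus the value in the bay's frame. Friction about 1.5 N; it stays where it is left.
- bolt_knob (a point): Centre of the top of the bolt's upright round knob, 14 mm in diameter, standing from height 44 to 72 mm above the ledge; the point is at 72 mm. In the bay's frame it lies at x = 0, y = 108 mm minus the bolt's value. Push it from its left (+y) side.
- padlock: Loose steel padlock lying flat, body 46 x 50 x 22 mm with shackle to its +x, to the right of the bay; leave alone. Origin: centre of the body's underside.
- torch: Loose black torch lying along its x, 157 mm long, 38 mm thick; leave alone. Origin: near its middle, at ledge level.
- mallet: Loose wooden mallet, head 50 x 85 x 50 mm, handle 190 mm long to its -x; leave alone. Origin: under the head's centre.
- tape: Loose roll of black tape lying flat, 68 mm in diameter, 19 mm high; leave alone. Origin: centre of its underside.
- tester: Loose screwdriver lying along its x; leave alone.
- carton: Loose small cardboard carton 70 x 50 x 35 mm; leave alone. Origin: centre of its underside.
Things that resemble listed ones, but are neither listed nor needed, are in the scene too. What is shaped like the bay but pink is not meant.

How it is judged:
By the outcome, as a careful person would: the job done as asked, in the order asked, and still so for the second after the job is handed in, with the robot touching nothing.
It also fails if it takes over 72 s, if anything falls off the work surface, if the arm or the gripper's body presses on something with over 40 N, if the wrist force passes 120 N, or if a joint passes its speed limit or range.

ROBOT

A 6-joint arm with a two-finger parallel gripper is mounted at the origin on the work surface. World frame = base frame: x ahead of the robot, y to its left, z up, the work surface at z = 0. Lengths are in m, angles in rad, forces in N, time in s.
With the tool pointing down it reaches from about 0.35 to 0.775 m from the base axis. Payload 5.5 kg.
Tool frame: the origin (TCP) lies at the very end of the fingers, on their centre line; the grasp point (between the pads) lies 19 mm behind it; z points along the fingers, y is the line along which they close (so a half turn about z gives the same grasp; the last joint's range is limited). The gripper opens to 85 mm and grips with 20 to 120 N. Pads are 22 mm wide; open, the fingers measure 114 mm over their backs; the gripper's body (76 mm by 85 mm) begins 54 mm behind the grasp point. The pads swing forward as they close: fully open they stand 13 mm farther back than shut.
Start: joints at [1.035, 0.313, 0.046, 1.304, 0, 1.431], TCP at [0.222, 0.531, 0.231] pointing down, gripper open.
Joint ranges: [-2.76, 2.76], [-0.86, 1.69], [-1.03, 1.26], [-2.2, 2.34], [-1.47, 1.5], [-3.14, 3.14]. Speed limits (rad/s): [2.57, 2.57, 3.14, 3.14, 3.14, 3.14].

INTERFACE

Orientations are given as a unit quaternion [w, x, y, z].
In Python, from workcell import get_state, read_camera, calibration, hand_in gives the robot as it stands.
- The arm moves only by the tool drive_tool, never from a script. Its argument "deltas" is a list that holds one entry, the list of rows, each a list of 7 numbers: the closure in counts, from 0 (fully open) to 255 (shut), then the shift along the tool's x, y, z in m, then the turn, a rotation vector about the tool's x, y, z in degrees. A call has 1 to 12 rows; each row is the pose to reach, as a shift and turn from the pose commanded when the call began, along the tool's axes at that moment; what a row does not reach only later rows make up. A row lasts 1/8 s, in which the tool goes at most 62.5 mm and 10.7 degrees, less where a joint would pass 70% of its speed; a pose out of reach is approached as far as the arm can. A call with a gripper value outside its range is refused whole. The fingers move at their own pace and stop on an object; "newtons" is the grip in N (left out, the last holds). Time passes only in rows, so rows that repeat a pose let the fingers close. It gives the time, the measured TCP pose, the force, the opening and the grip force at its end, in the units of the state.
- get_state(): the state, without advancing time (a new reading comes with each control period).
- read_camera(name): name is "side" or "top" or "wrist"; returns (picture, depth): 384x512x3 uint8, red, green, blue; 384x512 float32, m along the optical axis (not along the pixel's ray), 0 where there is no reading.
- calibration(name): a dict with "mtx" (3x3 intrinsics, pixels), "world_from_camera" (4x4, takes a point from camera to world coordinates). Camera axes: x right, y up, looking along -z (the intrinsics and any distortion apply to the point x, -y, -z); pixel columns grow to the right and rows downward; lengths in m; the calibration is good to about 2 mm. A picture is of the moment at which its call begins: read the wrist's pose just before it. calibration takes no time and is no camera call; for the wrist camera it gives the pose at the moment of the call.
- hand_in(): hands the job in; it is judged then, once.
The state is a dict: "clock": time; "joint_pos": joint angles; "qvel": joint speeds; "tau": joint torques, N m; "tcp_pos": TCP position; "orientation": TCP orientation; "wrist_force": force on the tool from outside, world axes, zero at the start; "ft_torque": the same for the moment, N m; "finger_gap": finger opening in m; "grip_force": force on a finger pad.
Only numpy, scipy, OpenCV 4.12 (cv2) and the standard library are available. Lean on these libraries where they do the work, as an engineer would, in place of code of your own. Each camera call takes 0.05 s, during which the arm holds its last target. There are 200 camera calls.

## Working session

There is one attempt and no reset: what is moved stays moved. The work goes in short steps, Python scripts to look and compute and a tool call to move; the robot and the scene stay as the last step left them, time stands still between calls to the robot, and variables do not carry over. Pictures are saved under pics/ and viewed, at most 10 in all, crops included, and the job is handed in when it is done.

Besides the shell and the picture viewer there is one more tool, called as name([rows], argument=value, ...), one row to a line, values as JSON. drive_tool: Moves the arm, as the interface text tells. Its arguments: {"type":"object","properties":{"deltas":{"type":"array","items":{"type":"array","items":{"type":"array","items":{"type":"number"}}}},"newtons":{"type":"number"}},"required":["deltas"]}

```bash
mkdir -p pics; cat > h.py <<'E'
import numpy as np,cv2
from workcell import *
def save(n,im): cv2.imwrite('pics/'+n+'.png',im[:,:,::-1])
def ray(c,u,v,z):
    K=np.array(c['mtx']);T=np.array(c['world_from_camera'])
    d=np.linalg.inv(K)@[u,v,1]; d=T[:3,:3]@[d[0],-d[1],-d[2]]; o=T[:3,3]
    return o+d*(z-o[2])/d[2]
def cloud(c,D):
    K=np.array(c['mtx']);T=np.array(c['world_from_camera'])
    v,u=np.mgrid[:D.shape[0],:D.shape[1]]
    p=np.stack([(u-K[0,2])/K[0,0]*D,-(v-K[1,2])/K[1,1]*D,-D],-1)
    return p@T[:3,:3].T+T[:3,3]
E
python3 - <<'E'
from h import *
s=get_state();print(s)
for n in('top','side'):
    im,D=read_camera(n);c=calibration(n);np.savez(n+'0',im=im,D=D);save(n+'0',im);print(n,c)
E
```

```text
{'clock': 0.0, 'joint_pos': array([ 1.03538175e+00,  3.14034891e-01,  4.49521503e-02,  1.30360673e+00,
       -3.68910578e-05,  1.43120292e+00]), 'qvel': array([-0.00069532,  0.00056587,  0.00040648,  0.0005668 , -0.000164  ,
       -0.00134077]), 'tau': array([ 6.78647011e-04, -4.80629253e+01,  2.98532581e+01,  1.93809491e-02,
       -3.91684644e-04, -1.27899713e-05]), 'tcp_pos': array([0.22144372, 0.53007534, 0.23037829]), 'orientation': array([-2.96036062e-04,  1.96621026e-01,  9.80479105e-01, -8.99277648e-04]), 'wrist_force': array([ 0.0888431 ,  0.21984404, -0.33667786]), 'ft_torque': array([ 0.00155385, -0.02513372, -0.03435373]), 'grip_force': 0.0, 'finger_gap': 0.08543989283205294}
top {'mtx': array([[357.75519715,   0.        , 257.16919552],
       [  0.        , 357.75519715, 193.09405012],
       [  0.        ,   0.        ,   1.        ]]), 'world_from_camera': array([[-0.02397509,  0.98293932, -0.18236089,  0.26277255],
       [-0.99968813, -0.02229706,  0.01124666,  0.0371982 ],
       [ 0.00698867,  0.18257365,  0.98316734,  1.20246036],
       [ 0.        ,  0.        ,  0.        ,  1.        ]])}
side {'mtx': array([[348.83287798,   0.        , 251.08915034],
       [  0.        , 348.83287798, 190.42508496],
       [  0.        ,   0.        ,   1.        ]]), 'world_from_camera': array([[ 0.75934512,  0.31780094, -0.56780062, -0.05059788],
       [-0.65060758,  0.38455006, -0.65485192, -0.56686576],
       [ 0.01023521,  0.866674  ,  0.49876991,  0.51697756],
       [ 0.        ,  0.        ,  0.        ,  1.        ]])}
```

```bash
ls
```

```text
h.py
pics
side0.npz
top0.npz
```

View pics/top0.png

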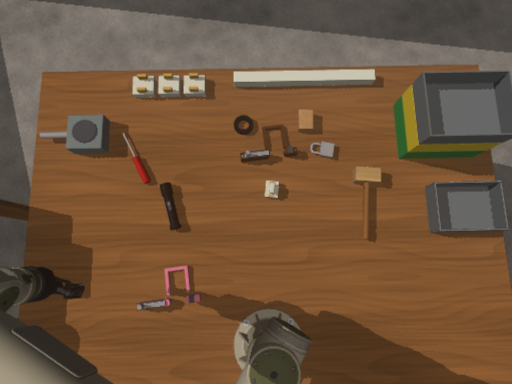

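View pics/side0.png

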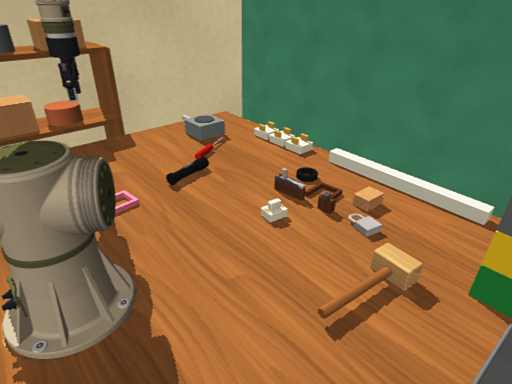

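The top view shows the white carrier at about (272,189). The teak bay is at (272,150), with its bolt on the left block at (255,156). The pink lookalike is at (178,287). The white holders at (143–194,86) are fixed items, not the loose carrier.

```bash
python3 - <<'E'
from h import *
c=calibration('top')
for n,u,v,z in[('carrier',272,189,.046),('leftblk',257,156,.04),('rightblk',291,152,.036),('tape',243,125,.019),('padlock',326,150,.02),('stop',274,128,.014)]: print(n,ray(c,u,v,z).round(3))
w=calibration('wrist');print(w)
z=np.load('top0.npz');im=z['im'][105:225,215:345];save('crop0',cv2.resize(im,None,fx=5,fy=5,interpolation=cv2.INTER_CUBIC))
E
```

```text
carrier [ 0.49  -0.025  0.046]
leftblk [0.606 0.021 0.04 ]
rightblk [ 0.618 -0.094  0.036]
tape [0.725 0.067 0.019]
padlock [ 0.628 -0.217  0.02 ]
stop [ 0.713 -0.041  0.014]
{'mtx': array([[330.48465939,   0.        , 256.71448362],
       [  0.        , 330.48465939, 194.68176826],
       [  0.        ,   0.        ,   1.        ]]), 'world_from_camera': array([[ 3.86023609e-01, -8.89480229e-01, -2.44562253e-01,
         1.59388443e-01],
       [ 9.22488886e-01,  3.72162718e-01,  1.02514225e-01,
         5.55018350e-01],
       [-1.67423368e-04, -2.65178871e-01,  9.64199221e-01,
         3.72853691e-01],
       [ 0.00000000e+00,  0.00000000e+00,  0.00000000e+00,
         1.00000000e+00]])}
```

View pics/crop0.png

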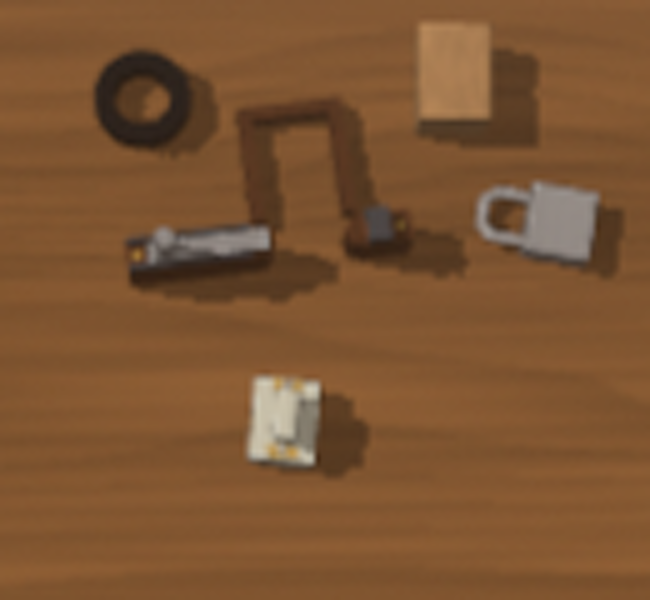

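The crop shows the carrier at crop (285,420). The gap lies between the left block end (270,240) and the right block (350,240). The bay is yawed about +0.1, and the carrier is about 30 mm left of the centre line. Next I'll look from near with the wrist camera.

drive_tool([
  [[255,-0.603,-0.365,-0.05,0,0,-28],[255,-0.603,-0.365,-0.05,0,0,-28],[255,-0.603,-0.365,-0.05,0,0,-28],[255,-0.603,-0.365,-0.05,0,0,-28],[255,-0.603,-0.365,-0.05,0,0,-28],[255,-0.603,-0.365,-0.05,0,0,-28],[255,-0.603,-0.365,-0.05,0,0,-28],[255,-0.603,-0.365,-0.05,0,0,-28],[255,-0.603,-0.365,-0.05,0,0,-28],[255,-0.603,-0.365,-0.05,0,0,-28],[255,-0.603,-0.365,-0.05,0,0,-28],[255,-0.603,-0.365,-0.05,0,0,-28]],
], newtons=20)

```text
clock: 1.6
tcp_pos: [0.6387, -0.042, 0.2801]
orientation: [-0.0, -0.045, 0.999, -0.0]
wrist_force: [-0.4, 1.1, -0.0]
finger_gap: -0.0002
grip_force: 0.0
```

```bash
python3 - <<'E'
from h import *
c=calibration('wrist');im,D=read_camera('wrist');np.savez('w1',im=im,D=D,T=c['world_from_camera'],K=c['mtx']);save('w1',im);print(np.array(c['world_from_camera']).round(3))
E
```

```text
[[-0.089 -0.96  -0.264  0.572]
 [ 0.996 -0.086 -0.024 -0.049]
 [ 0.001 -0.265  0.964  0.423]
 [ 0.     0.     0.     1.   ]]
```

View pics/w1.png

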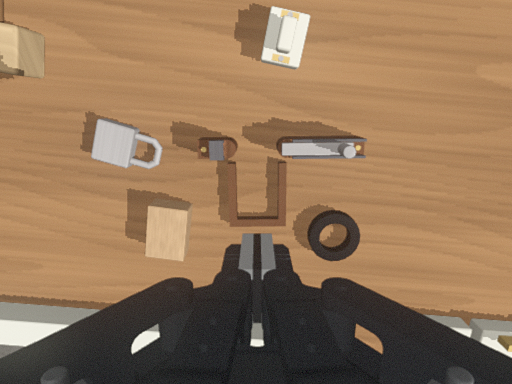

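The wrist view shows the carrier at (286,37), the gap between block ends at about (237,148) and (278,148), the bolt knob at (348,150), and the channel at (230–285,160–222).

```bash
cat > meas.py <<'E'
from h import *
def meas(f):
    z=np.load(f);c=dict(mtx=z['K'],world_from_camera=z['T']);im=z['im'];D=z['D'];P=cloud(c,D);hsv=cv2.cvtColor(im,cv2.COLOR_RGB2HSV)
    H=P[...,2];x=P[...,0];y=P[...,1]
    roi=(x>.4)&(x<.8)&(abs(y+.03)<.13)&(D>.28)
    print('ledge z',np.median(H[roi]).round(4))
    def rect(m,n):
        p=P[m];r=cv2.minAreaRect((p[:,:2]*1000).astype(np.float32));print(n,m.sum(),'z',p[:,2].mean().round(4),'c',np.round(r[0],1),'sz',np.round(r[1],1),'ang',round(r[2],2))
    W=roi&(hsv[...,1]<70)&(hsv[...,2]>120)
    rect(W&(H>.017)&(H<.03)&(x<.62),'body'); rect(W&(H>.04)&(H<.05)&(x<.62),'rib')
    b=roi&(H>.03)&(H<.05)&(x>.56)&(x<.66)&~((hsv[...,1]<60)&(hsv[...,2]>190)&(x<.57))
    n,l,s,_=cv2.connectedComponentsWithStats(b.astype(np.uint8))
    for i in range(1,n):
        if s[i,4]>60: rect(l==i,'blk%d'%i)
    rect(roi&(H>.06)&(H<.08),'knob')
    st=roi&(H>.009)&(H<.018)&(x>.6)&(hsv[...,1]>60)&(y<.02)
    n,l,s,_=cv2.connectedComponentsWithStats(st.astype(np.uint8))
    for i in range(1,n):
        if s[i,4]>60: rect(l==i,'strip%d'%i)
E
python3 -c "
from meas import *
meas('w1.npz')"
```

```text
ledge z -0.0
body 1482 z 0.0236 c [497.6 -24.3] sz [44.  56.4] ang 83.41
rib 1229 z 0.0445 c [550.2  -8.1] sz [178.2 139.4] ang 89.91
blk1 735 z 0.0402 c [626.3 -91.7] sz [22.2 44.7] ang 5.29
blk2 1549 z 0.0422 c [614.1  29.7] sz [ 22.2 100.8] ang 5.74
knob 163 z 0.0703 c [611.5  52.8] sz [12.8 13.2] ang 48.81
strip19 1377 z 0.0138 c [684.5 -38.6] sz [84.7 74.1] ang 5.7
strip20 120 z 0.0137 c [ 731.7 -128.4] sz [77.3 32.1] ang 25.28
```

```bash
python3 - <<'E'
from h import *
from scipy.spatial.transform import Rotation as R
z=np.load('w1.npz');P=cloud(dict(mtx=z['K'],world_from_camera=z['T']),z['D'])
s=get_state();q=s['orientation'];Rt=R.from_quat([q[1],q[2],q[3],q[0]]).as_matrix();print(s['tcp_pos'],q)
p=((P-s['tcp_pos'])@Rt)[(z['D']<.25)&(z['D']>0)]*1000
for a in range(-80,5,6):
    m=(p[:,2]>=a)&(p[:,2]<a+6)
    if m.sum()>5: t=p[m];print(a,m.sum(),'y',t[:,1].min().round(1),t[:,1].max().round(1),'x',t[:,0].min().round(1),t[:,0].max().round(1))
E
```

```text
[ 0.63997959 -0.04402673  0.279693  ] [-9.59028406e-05 -4.40932501e-02  9.99027151e-01 -7.27088685e-04]
-80 7388 y -56.4 57.8 x -0.4 20.1
-74 6140 y -51.4 53.5 x -4.8 20.0
-68 3274 y -45.6 48.4 x -7.2 19.5
-62 4606 y -41.9 43.5 x -7.2 14.9
-56 3240 y -37.2 38.7 x -8.1 15.9
-50 1953 y -31.7 34.2 x -11.1 15.9
-44 622 y -20.0 26.9 x -8.9 15.5
-38 625 y -5.6 7.6 x -9.9 13.5
-32 428 y -12.6 14.8 x 7.8 13.2
-26 432 y -12.5 14.6 x 7.9 13.1
-20 392 y -12.6 14.7 x 7.6 13.2
-14 333 y -12.5 14.7 x 7.7 13.3
-8 132 y -10.7 12.4 x 7.9 13.2
```

drive_tool([
  [[255,0.05,0.03,0.03,0,0,-0.6],[255,0.1,0.06,0.06,0,0,-0.6],[255,0.139,0.085,0.1,0,0,-0.6],[255,0.139,0.085,0.15,0,0,-0.6],[255,0.139,0.085,0.2,0,0,-0.6],[255,0.139,0.085,0.24,0,0,-0.6],[255,0.139,0.085,0.26,0,0,-0.6],[255,0.139,0.085,0.27,0,0,-0.6],[255,0.139,0.085,0.27,0,0,-0.6],[255,0.139,0.085,0.27,0,0,-0.6]],
])

```text
clock: 2.9
tcp_pos: [0.492, 0.033, 0.0122]
orientation: [0.001, -0.052, 0.999, -0.0]
wrist_force: [0.1, -0.2, -0.8]
finger_gap: -0.0003
grip_force: 0.0
```

```bash
cat >> h.py <<'E'
from scipy.spatial.transform import Rotation as R
def toolbay(o=(621.6,-44.9),yaw=.1):
    P=[];Q=[]
    for i in range(8):
        s=get_state();P.append(s['tcp_pos']);Q.append(s['orientation'])
        if i<7: read_camera('side')
    p=np.mean(P,0)*1000;q=np.mean(Q,0);d=p[:2]-o;c,s_=np.cos(yaw),np.sin(yaw)
    X=R.from_quat([q[1],q[2],q[3],q[0]]).as_matrix()
    print('bay x',round(c*d[0]+s_*d[1],1),'y',round(-s_*d[0]+c*d[1],1),'z',p[2].round(1),'yawrel',np.degrees(np.arctan2(-X[1,0],-X[0,0])-yaw).round(2),'std',(np.std(P,0)*1000).round(2),'tilt',X[:,2].round(3),'F',s['wrist_force'].round(2),'t',s['clock'])
E
python3 -c "
from h import *
toolbay()"
```

```text
bay x -121.4 y 90.5 z 12.1 yawrel 0.19 std [0.24 0.02 0.23] tilt [ 0.002 -0.    -1.   ] F [ 0.04 -0.08  0.14] t 3.25
```

drive_tool([
  [[255,0,-0.007,0.003,0,0,0],[255,0,-0.014,0.003,0,0,0],[255,0,-0.018,0.003,0,0,0],[255,0,-0.022,0.003,0,0,0],[255,0,-0.026,0.003,0,0,0],[255,0,-0.03,0.003,0,0,0],[255,0,-0.034,0.003,0,0,0],[255,0,-0.038,0.003,0,0,0],[255,0,-0.042,0.003,0,0,0],[255,0,-0.046,0.003,0,0,0],[255,0,-0.05,0.003,0,0,0],[255,0,-0.052,0.003,0,0,0]],
])

```text
clock: 4.75
tcp_pos: [0.4965, -0.0189, 0.0083]
orientation: [0.0, -0.052, 0.999, 0.0]
wrist_force: [0.5, 0.3, -1.6]
finger_gap: 0.0
grip_force: 0.5
```

```bash
python3 - <<'E'
from h import *
toolbay()
c=calibration('wrist');im,D=read_camera('wrist');np.savez('w2',im=im,D=D,T=c['world_from_camera'],K=c['mtx'])
im2,D2=read_camera('top');c2=calibration('top');np.savez('t2',im=im2,D=D2,T=c2['world_from_camera'],K=c2['mtx'])
save('w2',im)
E
```

```text
bay x -121.7 y 38.4 z 8.4 yawrel 0.18 std [0.07 0.14 0.05] tilt [ 0. -0. -1.] F [ 0.02 -0.29 -0.17] t 5.1
```

View pics/w2.png

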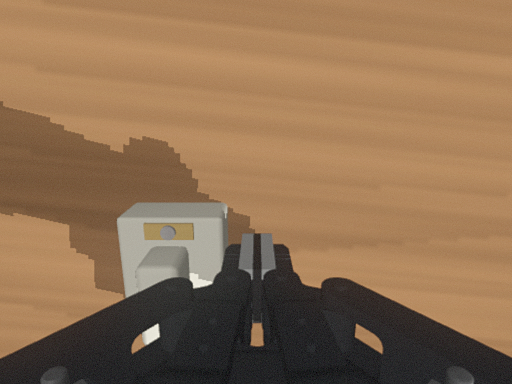

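The carrier now sits flush against the finger, with its rear top edge at about (122–228, 205–218), square to the tool. I'll measure its left and right edges in the bay frame.

```bash
cat >> h.py <<'E'
def carr(f,o=(621.6,-44.9),yaw=.1,zr=(.02,.028)):
    z=np.load(f);P=cloud(dict(mtx=z['K'],world_from_camera=z['T']),z['D']);hsv=cv2.cvtColor(z['im'],cv2.COLOR_RGB2HSV)
    d=P[...,:2]*1000-o;c,s=np.cos(yaw),np.sin(yaw);B=np.stack([c*d[...,0]+s*d[...,1],-s*d[...,0]+c*d[...,1]],-1)
    m=(hsv[...,1]<80)&(hsv[...,2]>100)&(P[...,2]>zr[0])&(P[...,2]<zr[1])&(abs(B[...,1])<75)&(B[...,0]>-190)&(B[...,0]<90)
    n,l,st,_=cv2.connectedComponentsWithStats(m.astype(np.uint8));i=1+np.argmax(st[1:,4]);b=B[l==i]
    r=cv2.minAreaRect(b.astype(np.float32));print(f,len(b),'x',b[:,0].min().round(1),b[:,0].max().round(1),'y',b[:,1].min().round(1),b[:,1].max().round(1),np.round(r[0],1),np.round(r[1],1),round(r[2],2))
    for k in range(int(b[:,0].min())+3,int(b[:,0].max()),8):
        t=b[abs(b[:,0]-k)<2]
        if len(t): print(k,t[:,1].min().round(1),t[:,1].max().round(1))
E
python3 -c "
from h import *
carr('w2.npz');carr('t2.npz')"
```

```text
w2.npz 4760 x -145.0 -107.9 y -20.5 23.5 [-126.5    1.6] [37.  44.1] 0.29
-142 -20.1 23.5
-134 -20.2 23.5
-126 -20.1 23.3
-118 -20.2 20.2
-110 -20.0 -14.3Traceback (most recent call last):
  File "<string>", line 3, in <module>
    carr('w2.npz');carr('t2.npz')
                   ~~~~^^^^^^^^^^
  File "h.py", line 26, in carr
    n,l,st,_=cv2.connectedComponentsWithStats(m.astype(np.uint8));i=1+np.argmax(st[1:,4]);b=B[l==i]
                                                                      ~~~~~~~~~^^^^^^^^^^
    return _wrapfunc(a, 'argmax', axis=axis, out=out, **kwds)
    return bound(*args, **kwds)
ValueError: attempt to get argmax of an empty sequence
```

drive_tool([
  [[255,0,-0.001,0,0,0,0],[255,0,-0.002,0,0,0,0],[255,0,-0.002,0,0,0,0],[255,0,0.01,0,0,0,0],[255,0,0.016,0,0,0,0],[255,0.025,0.016,0,0,0,0],[255,0.05,0.016,0,0,0,0],[255,0.05,-0.01,0,0,0,0],[255,0.05,-0.03,0,0,0,0],[255,0.05,-0.038,0,0,0,-0.2],[255,0.05,-0.038,0,0,0,-0.2]],
])

```text
clock: 6.58
tcp_pos: [0.4507, -0.0616, 0.0083]
orientation: [0.0, -0.053, 0.999, 0.0]
wrist_force: [-0.7, -0.1, 0.4]
finger_gap: 0.0004
grip_force: 0.0
```

drive_tool([
  [[255,-0.006,0,0,0,0,0],[255,-0.01,0,0,0,0,0],[255,-0.014,0,0,0,0,0],[255,-0.018,0,0,0,0,0],[255,-0.022,0,0,0,0,0],[255,-0.027,0,0,0,0,0],[255,-0.033,0,0,0,0,0],[255,-0.039,0,0,0,0,0],[255,-0.045,0,0,0,0,0],[255,-0.051,0,0,0,0,0],[255,-0.056,0,0,0,0,0],[255,-0.06,0,0,0,0,0]],
])

```text
clock: 8.07
tcp_pos: [0.5106, -0.0552, 0.0083]
orientation: [-0.0, -0.053, 0.999, 0.0]
wrist_force: [-1.9, -0.1, 0.4]
finger_gap: -0.0001
grip_force: 0.7
```

```bash
python3 - <<'E'
from h import *
toolbay()
c=calibration('wrist');im,D=read_camera('wrist');np.savez('w3',im=im,D=D,T=c['world_from_camera'],K=c['mtx']);save('w3',im)
c=calibration('top');im,D=read_camera('top');np.savez('t3',im=im,D=D,T=c['world_from_camera'],K=c['mtx'])
save('t3',cv2.resize(im[105:225,215:345],None,fx=5,fy=5,interpolation=cv2.INTER_CUBIC))
carr('w3.npz',zr=(.02,.05))
E
```

```text
bay x -111.3 y 0.8 z 8.4 yawrel 0.4 std [0.25 0.03 0.06] tilt [ 0.001  0.    -1.   ] F [-1.34 -0.76  0.03] t 8.425
w3.npz 410 x -123.9 -119.0 y -6.9 -1.9 [-122.4   -3.6] [6.4 3.6] 50.89
-120 -3.0 -1.9
```

View pics/w3.png

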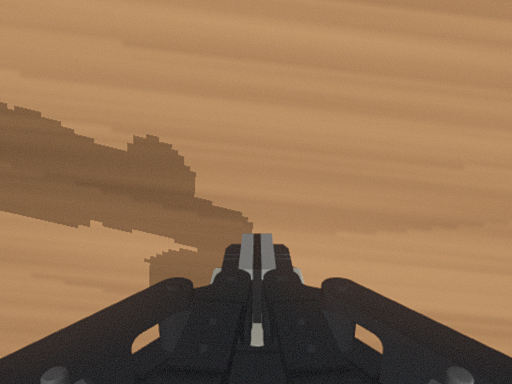

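The carrier is mostly hidden behind the fingers. Only slivers show at (216,275) and (299,275), which puts it centred on the fingers. I'll get their y from the rays.

```bash
python3 - <<'E'
from h import *
z=np.load('w3.npz');P=cloud(dict(mtx=z['K'],world_from_camera=z['T']),z['D']);d=P[...,:2]*1000-[621.6,-44.9];c,s=np.cos(.1),np.sin(.1)
Y=-s*d[...,0]+c*d[...,1];X=c*d[...,0]+s*d[...,1];H=P[...,2]*1000
m=(H>18)&(H<29)&(X>-106)&(X<-35)
for lo,hi in((-40,-13),(13,40)):
    k=m&(Y>lo)&(Y<hi);print(k.sum(),Y[k].min().round(1),Y[k].max().round(1),X[k].min().round(1),X[k].max().round(1))
z=np.load('t3.npz');P=cloud(dict(mtx=z['K'],world_from_camera=z['T']),z['D']);d=P[...,:2]*1000-[621.6,-44.9]
Y=-s*d[...,0]+c*d[...,1];X=c*d[...,0]+s*d[...,1];H=P[...,2]*1000
k=(H>18)&(H<30)&(X>-110)&(X<-25)&(abs(Y)<40);print('top',k.sum(),X[k].min(),X[k].max(),Y[k].min(),Y[k].max(),np.median(Y[k]))
E
```

```text
Traceback (most recent call last):
ValueError: zero-size array to reduction operation minimum which has no identity
```

View pics/t3.png

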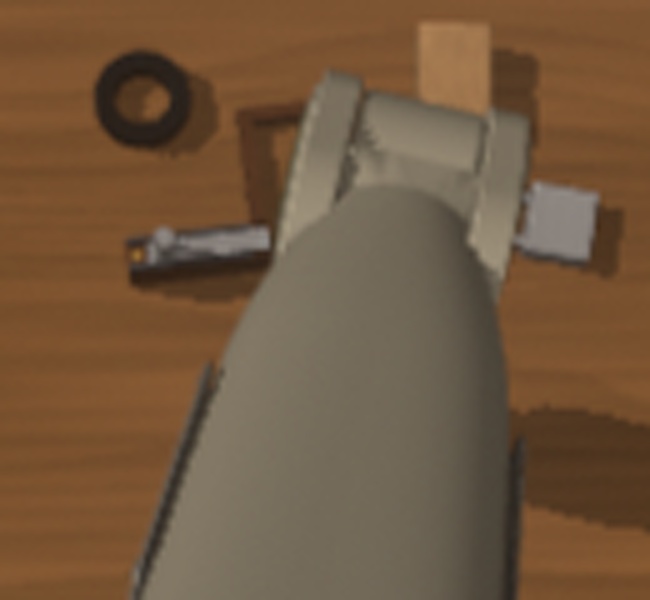

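```bash
python3 - <<'E'
from h import *
z=np.load('w3.npz');im=z['im'];C=dict(mtx=z['K'],world_from_camera=z['T'])
for r in range(264,282,4): print(r,[tuple(im[r,k]) and int(im[r,k].min()) for k in list(range(205,224))],[int(im[r,k].min()) for k in range(290,312)])
c,s=np.cos(.1),np.sin(.1)
for u in(212,302):
  for v in(268,276):
    p=ray(C,u,v,.024)[:2]*1000-[621.6,-44.9];print(u,v,(c*p[0]+s*p[1]).round(1),(-s*p[0]+c*p[1]).round(1))
E
```

```text
264 [73, 66, 69, 72, 62, 78, 70, 74, 68, 72, 69, 67, 74, 73, 66, 70, 67, 47, 41] [39, 41, 101, 107, 106, 106, 104, 104, 104, 105, 105, 104, 102, 102, 102, 104, 104, 106, 107, 102, 102, 104]
268 [68, 69, 70, 72, 71, 68, 68, 69, 63, 79, 105, 135, 129, 124, 124, 127, 77, 42, 35] [46, 38, 53, 118, 125, 127, 121, 135, 131, 113, 102, 102, 101, 101, 105, 106, 104, 104, 104, 103, 103, 106]
272 [71, 68, 70, 63, 70, 68, 61, 78, 122, 131, 130, 130, 130, 113, 67, 54, 37, 43, 44] [39, 37, 41, 45, 68, 84, 125, 135, 133, 142, 141, 125, 105, 100, 101, 100, 99, 105, 104, 104, 104, 103]
276 [63, 70, 68, 70, 67, 63, 77, 124, 129, 119, 68, 40, 29, 37, 45, 36, 39, 38, 44] [34, 40, 36, 36, 40, 48, 41, 35, 58, 99, 136, 150, 145, 112, 98, 100, 103, 100, 99, 101, 105, 99]
280 [64, 65, 69, 66, 70, 72, 126, 134, 86, 45, 40, 40, 42, 41, 34, 45, 45, 42, 32] [42, 41, 38, 48, 41, 46, 44, 44, 49, 35, 59, 132, 150, 140, 115, 97, 105, 99, 103, 98, 104, 101]
212 268 -111.8 -19.1
212 276 -108.0 -19.2
302 268 -112.0 19.0
302 276 -108.3 19.2
```

The carrier is centred at y≈0 and square to the gap, so I'll push it on through.

drive_tool([
  [[255,-0.005,0,0,0,0,-0.3],[255,-0.01,0,0,0,0,-0.3],[255,-0.015,0,0,0,0,-0.3],[255,-0.02,0,0,0,0,-0.3],[255,-0.025,0,0,0,0,-0.3],[255,-0.03,0,0,0,0,-0.3],[255,-0.035,0,0,0,0,-0.3],[255,-0.04,0,0,0,0,-0.3],[255,-0.044,-0.0003,0,0,0,-0.3],[255,-0.048,-0.0003,0,0,0,-0.3],[255,-0.052,-0.0004,0,0,0,-0.3],[255,-0.056,-0.0004,0,0,0,-0.3]],
])

```text
clock: 10.02
tcp_pos: [0.5663, -0.0496, 0.0082]
orientation: [0.0, -0.056, 0.998, 0.0]
wrist_force: [-0.7, -0.9, 0.1]
finger_gap: -0.0003
grip_force: 0.5
```

```bash
python3 - <<'E'
from h import *
toolbay()
c=calibration('wrist');im,D=read_camera('wrist');np.savez('w4',im=im,D=D,T=c['world_from_camera'],K=c['mtx'])
for r in (268,276):
    g=im[r].min(1).astype(int);print(r,g[204:226],g[288:312])
C=calibration('side');im,D=read_camera('side');save('s4',cv2.resize(im[150:250,240:400],None,fx=5,fy=5,interpolation=cv2.INTER_CUBIC))
E
```

```text
bay x -55.2 y 0.8 z 8.4 yawrel 0.7 std [0.26 0.02 0.07] tilt [ 0.001  0.    -1.   ] F [-0.52 -1.36 -0.79] t 10.375
268 [ 63  65  62  63  66  69  66  61  66  66  79 104 131 137 134 137 135  82
  35  35  48  41] [ 41  39  48  39  53 113 124 125 128 138 124  98  98  97  97 101  97  98
 100 103  98 101 100  97]
276 [ 61  61  69  66  65  66  67  93 126 133 119  71  38  35  38  34  31  45
  39  35  42  37] [ 30  45  43  40  42  38  40  42  38  33  57 100 143 147 105  92  90  98
  98  89  93  97  90  95]
```

View pics/s4.png

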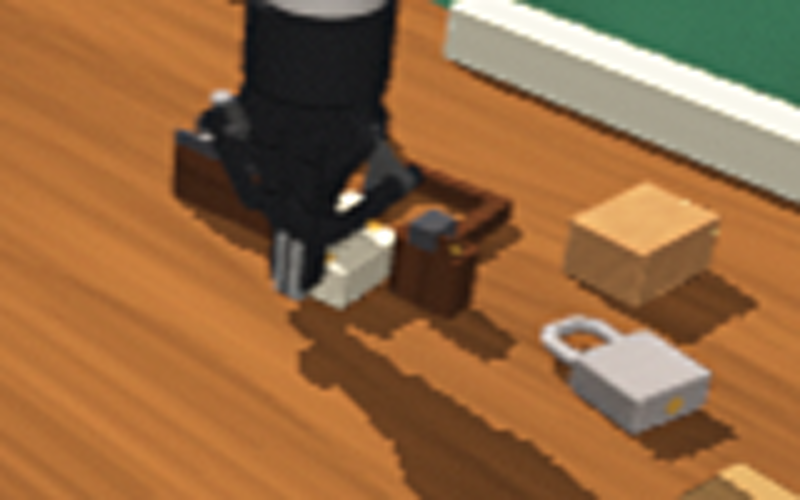

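The side view shows the carrier squarely entering the gap (around 380,250), with nothing disturbed. I'll keep going.

drive_tool([
  [[255,-0.005,-0.0001,0,0,0,0.3],[255,-0.01,-0.0001,0,0,0,0.6],[255,-0.016,-0.0002,0,0,0,0.7],[255,-0.022,-0.0003,0,0,0,0.7],[255,-0.028,-0.0003,0,0,0,0.7],[255,-0.034,-0.0004,0,0,0,0.7],[255,-0.04,-0.0005,0,0,0,0.7],[255,-0.046,-0.0006,0,0,0,0.7],[255,-0.052,-0.0006,0,0,0,0.7],[255,-0.058,-0.0007,0,0,0,0.7],[255,-0.062,-0.0008,0,0,0,0.7],[255,-0.065,-0.0008,0,0,0,0.7]],
])

```text
clock: 11.98
tcp_pos: [0.6309, -0.0431, 0.0083]
orientation: [-0.0, -0.05, 0.999, 0.0]
wrist_force: [-1.9, -0.6, 0.9]
finger_gap: 0.0001
grip_force: 0.9
```

```bash
python3 -c "
from h import *
toolbay()"
```

```text
bay x 9.6 y 0.8 z 8.4 yawrel -0.01 std [0.16 0.02 0.06] tilt [ 0.001  0.    -1.   ] F [ 0.02  0.89 -0.42] t 12.325
```

drive_tool([
  [[255,0.02,0,0,0,0,0],[255,0.05,0,0,0,0,0],[255,0.07,0,0,0,0,0],[255,0.07,0,-0.05,0,0,0],[255,0.07,0,-0.11,0,0,0],[255,0.05,0,-0.17,0,0,0],[255,0,0,-0.21,0,0,0],[255,-0.02,0,-0.25,0,0,0],[255,-0.02,0,-0.25,0,0,0],[255,-0.02,0,-0.25,0,0,0]],
])

```text
clock: 13.58
tcp_pos: [0.6502, -0.0411, 0.2575]
orientation: [-0.0, -0.05, 0.999, 0.0]
wrist_force: [-1.1, -0.5, -0.3]
finger_gap: -0.0001
grip_force: 0.0
```

```bash
python3 - <<'E'
from h import *
from meas import meas
toolbay()
c=calibration('wrist');im,D=read_camera('wrist');np.savez('w5',im=im,D=D,T=c['world_from_camera'],K=c['mtx']);save('w5',im)
carr('w5.npz');meas('w5.npz')
E
```

```text
bay x 28.3 y 0.9 z 257.2 yawrel -0.02 std [0.31 0.04 0.35] tilt [-0.002  0.    -1.   ] F [-0.02 -0.05 -0.15] t 13.925
w5.npz 1134 x 20.3 75.7 y -22.5 21.4 [48.  -0.7] [44.  55.2] 89.65
23 -22.5 21.3
31 -21.5 21.3
39 -21.6 20.2
47 -21.7 20.4
55 -21.9 20.4
63 -22.0 20.5
71 -22.2 20.7
ledge z -0.0
body 0 z nan c [0. 0.] sz [0. 0.] ang 0.0
rib 781 z 0.044 c [614.6  -9.1] sz [ 21.3 177.5] ang 3.71
blk1 819 z 0.0405 c [626.3 -91.7] sz [22.  44.7] ang 5.98
blk2 1733 z 0.0418 c [613.8  29.9] sz [ 21.6 101.2] ang 5.7
blk3 124 z 0.0432 c [656.2 -41.9] sz [ 7.5 15.9] ang 0.16
knob 192 z 0.0704 c [611.4  53. ] sz [13.1 13.5] ang 21.14
strip7 1505 z 0.0137 c [684.  -38.7] sz [83.4 74.1] ang 5.6
strip8 99 z 0.0136 c [ 709.  -136.1] sz [45.3 20.1] ang 53.29meas.py:8: RuntimeWarning: Mean of empty slice.
  p=P[m];r=cv2.minAreaRect((p[:,:2]*1000).astype(np.float32));print(n,m.sum(),'z',p[:,2].mean().round(4),'c',np.round(r[0],1),'sz',np.round(r[1],1),'ang',round(r[2],2))
  ret = ret.dtype.type(ret / rcount)
```

View pics/w5.png

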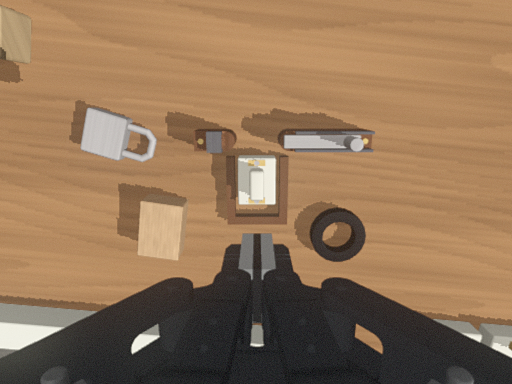

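The carrier is wholly in the channel, with its centre at bay x≈48 and y≈−0.7. The knob at (356,143) is at bay y≈98. Next I'll place the tool left of the knob.

drive_tool([
  [[255,0.01,0.05,0,0,0,0],[255,0.02,0.1,0,0,0,0],[255,0.028,0.132,0.03,0,0,0],[255,0.028,0.132,0.08,0,0,0],[255,0.028,0.132,0.13,0,0,0],[255,0.028,0.132,0.17,0,0,0],[255,0.028,0.132,0.195,0,0,0],[255,0.028,0.132,0.205,0,0,0],[255,0.028,0.132,0.205,0,0,0],[255,0.028,0.132,0.205,0,0,0]],
])

```text
clock: 15.22
tcp_pos: [0.6107, 0.0874, 0.0548]
orientation: [0.001, -0.05, 0.999, -0.0]
wrist_force: [0.2, 0.3, 0.3]
finger_gap: 0.0003
grip_force: 0.0
```

```bash
python3 -c "
from h import *
toolbay()"
```

```text
bay x 2.0 y 132.7 z 54.4 yawrel -0.01 std [0.33 0.02 0.38] tilt [ 0.002  0.    -1.   ] F [-0.13  0.33 -0.05] t 15.575
```

Now push the knob, with the TCP going from y 132.7 to about 46.

drive_tool([
  [[255,0.001,-0.007,0.001,0,0,0],[255,0.002,-0.013,0.001,0,0,0],[255,0.002,-0.019,0.001,0,0,0],[255,0.002,-0.026,0.001,0,0,0],[255,0.002,-0.034,0.001,0,0,0],[255,0.002,-0.042,0.001,0,0,0],[255,0.002,-0.05,0.001,0,0,0],[255,0.002,-0.058,0.001,0,0,0],[255,0.002,-0.066,0.001,0,0,0],[255,0.002,-0.074,0.001,0,0,0],[255,0.002,-0.081,0.001,0,0,0],[255,0.002,-0.086,0.001,0,0,0]],
])

```text
clock: 17.08
tcp_pos: [0.6162, 0.0011, 0.0523]
orientation: [-0.0, -0.05, 0.999, 0.0]
wrist_force: [0.2, 1.4, -1.6]
finger_gap: 0.0001
grip_force: 0.8
```

drive_tool([
  [[255,0,-0.001,0,0,0,0],[255,0,-0.002,0,0,0,0]],
])

```text
clock: 17.32
tcp_pos: [0.6164, -0.0004, 0.0523]
orientation: [0.0, -0.05, 0.999, 0.0]
wrist_force: [0.5, 1.5, -1.6]
finger_gap: -0.0
grip_force: 0.8
```

```bash
python3 -c "
from h import *
toolbay()"
```

```text
bay x -0.8 y 44.8 z 52.4 yawrel -0.0 std [0.02 0.02 0.05] tilt [ 0. -0. -1.] F [-1.49  0.25 -0.52] t 17.675
```

drive_tool([
  [[255,0,-0.001,0,0,0,0],[255,0,-0.0015,0,0,0,0],[255,0,-0.002,0,0,0,0]],
])

```text
clock: 18.05
tcp_pos: [0.6164, -0.0009, 0.0524]
orientation: [0.0, -0.05, 0.999, 0.001]
wrist_force: [-0.7, 8.4, 1.0]
finger_gap: 0.0002
grip_force: 3.8
```

The push met the end stop: the force rose to 8 N and motion stopped. I'll back off, raise and check.

drive_tool([
  [[255,0,0.01,0,0,0,0],[255,0,0.025,0,0,0,0],[255,0,0.025,-0.05,0,0,0],[255,0,0.025,-0.11,0,0,0],[255,-0.01,0.0,-0.16,0,0,0],[255,-0.03,-0.045,-0.2,0,0,0],[255,-0.03,-0.045,-0.205,0,0,0],[255,-0.03,-0.045,-0.205,0,0,0],[255,-0.03,-0.045,-0.205,0,0,0]],
])

```text
clock: 19.18
tcp_pos: [0.6497, -0.0429, 0.2556]
orientation: [-0.002, -0.05, 0.999, 0.0]
wrist_force: [0.5, 0.1, 0.1]
finger_gap: 0.0001
grip_force: 0.0
```

```bash
python3 - 2>/dev/null <<'E'
from h import *
from meas import meas
c=calibration('wrist');im,D=read_camera('wrist');np.savez('w6',im=im,D=D,T=c['world_from_camera'],K=c['mtx']);save('w6',im)
carr('w6.npz');meas('w6.npz')
E
```

```text
w6.npz 1223 x 20.3 76.5 y -22.4 21.5 [48.4 -0.4] [43.8 56. ] 89.69
23 -21.7 20.7
31 -21.9 20.8
39 -21.9 21.0
47 -22.0 21.2
55 -22.1 21.3
63 -22.3 21.5
71 -22.4 20.3
ledge z -0.0
body 0 z nan c [0. 0.] sz [0. 0.] ang 0.0
rib 413 z 0.0443 c [618.  -9.] sz [ 21.3 177.1] ang 6.01
blk1 3249 z 0.04 c [618.7 -17. ] sz [ 22.1 195. ] ang 5.79
blk2 118 z 0.0434 c [656.4 -41.9] sz [ 7.  14.6] ang 4.5
knob 168 z 0.071 c [619. -22.] sz [13.4 13.1] ang 52.83
strip5 1561 z 0.0137 c [684.6 -38.5] sz [84.8 74.1] ang 5.66
strip6 135 z 0.0137 c [ 730.9 -128.7] sz [75.7 31.3] ang 25.85
```

View pics/w6.png

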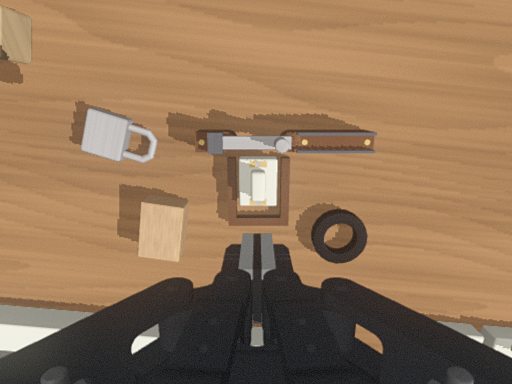

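The bolt spans the gap, running from (222,143) to (290,143) with its knob at (282,145), bay y≈23, so it is fully shut. The carrier is still in the channel behind it at (258,180), and nothing else has moved.

```bash
python3 -c "
from workcell import hand_in
print(hand_in())"
```

```text
the job is handed in; nothing more can be done
None
```

The carrier lies wholly behind the blocks (centre about 48 mm past the bay's origin), the bolt is fully shut across the gap, and the job was handed in at about 19 s; the other things near the bay lie where they were, and the arm went nowhere near the rest.

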